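# Snug down the lid of a disc filter holder nut by nut

## Robot

A 6-joint arm with a two-finger parallel gripper is mounted at the origin on a cart in front of the work surface, level with it; the furniture and walls round the work are solid. World frame = base frame: x ahead of the robot, y to its left, z up, the work surface at z = 0. Lengths are in m, angles in rad, forces in N, time in s.
With the tool pointing down it reaches from about 0.35 to 0.8 m from the base axis. Payload 7.3 kg.
Tool frame: the origin (TCP) lies midway between the tips of the shut fingers; the grasp point (between the pads) lies 19 mm behind it; z points along the fingers, y is the line along which they close (so a half turn about z gives the same grasp; the last joint's range is limited). The gripper opens to 85 mm and grips with 20 to 120 N. Pads are 22 mm wide; open, the fingers measure 114 mm over their backs; the gripper's body (76 mm by 85 mm) begins 54 mm behind the grasp point. The pads swing forward as they close: fully open they stand 13 mm farther back than shut.
Start: joints at [1.096, 0.342, 1.524, -0, 1.275, -0.146], TCP at [0.17, 0.497, 0.231] pointing down, gripper open.
Joint ranges: [-2.53, 2.53], [-0.77, 2.02], [0.04, 2.7], [-1, 4.14], [0.28, 2.66], [-3.11, 3.11]. Speed limits (rad/s): [2.57, 2.57, 3.14, 3.14, 3.14, 3.14].

## Interface

Orientations are given as a unit quaternion [w, x, y, z].
In Python, from rig import ctrl gives the robot as it stands. The module is installed in compiled form; this text tells all that it offers.
- The arm moves only by the tool play_rows, never from a script. Its argument "plan" is a list of rows, each a list of 3 entries, a list of its own where there are three numbers: the gripper's target within -1 to 1 (shut at 1, half-way at 0, fully open at -1), then the shift along the tool's x, y, z scaled (see below), then the turn about the tool's z scaled (see below). A call has 1 to 8 rows; each row shifts and turns the commanded pose from where the row before left it, along the tool's axes as they then stand; what a row does not reach is not made up. The controller multiplies each number of a shift by 20 cm and each number of a turn by 2 pi rad. A row lasts 1/10 s, in which the tool goes at most 50 mm and 8.59 degrees, less where a joint would pass 70% of its speed; a pose out of reach is approached as far as the arm can. A call with a number of a shift or a turn outside -1 to 1 is refused whole. A call with a gripper value outside its range is refused whole. The fingers move at their own pace and stop on an object; "force" is the grip in N (left out, the last holds). Time passes only in rows, so rows that do not move let the fingers close. It gives the time, the measured TCP pose, the force, the opening and the grip force at its end, in the units of the state.
- ctrl.read_state(): the state, without advancing time (a new reading comes with each control period).
- ctrl.read_camera(name): name is "side" or "top" or "wrist"; returns (picture, depth): 384x512x3 uint8, red, green, blue; 384x512 float32, m along the optical axis (not along the pixel's ray), 0 where there is no reading.
- ctrl.get_calibration(name): a dict with "fx", "fy", "cx", "cy" (pixels), "dist" ([k1, k2, p1, p2, k3] as OpenCV has them; the pictures are not rectified), "rvec" (rotation vector, rad) and "tvec" (3), from world to camera coordinates, as OpenCV has them; the wrist camera has in their place "tool_from_camera" (4x4, takes a point from camera to tool coordinates, whose origin is the TCP and whose axes are the flange's). Camera axes: x right, y down, z forward; pixel columns grow to the right and rows downward; lengths in m; the calibration is good to about 2 mm. A picture is of the moment at which its call begins: read the wrist's pose just before it. get_calibration takes no time and is no camera call.
- ctrl.sign_off(): hands the job in; it is judged then, once.
The state is a dict: "clock": time; "joint_pos": joint angles; "joint_velocities": joint speeds; "joint_efforts": joint torques, N m; "eef_pos": TCP position; "eef_rot": TCP orientation; "ft_force": force on the tool from outside, world axes, zero at the start; "wrist_torque": the same for the moment, N m; "opening": opening from 0.0 (shut) to 1.0 (fully open); "grip_force": force on a finger pad.
Only numpy, scipy, OpenCV 4.12 (cv2) and the standard library are available. Lean on these libraries where they do the work, as an engineer would, in place of code of your own. Each camera call takes 0.05 s, during which the arm holds its last target. There are 200 camera calls.

## Task

Tighten the lid of the steel filter holder: begin with the wing nut above the outlet spout and go clockwise round the rim (seen from above), finishing each nut before you tighten the next. Turn each nut clockwise through its free play until you feel it bite, then count from there: one quarter turn for the first nut, two quarter turns for the second, where the gasket is thicker, and one quarter turn for the third. Handle the wings gently, neither squeezing nor shoving hard, leave the other things on the bench alone and let go of the nuts at the end.

Things in the scene. Friction and masses are not known exactly. Their poses are not given: they have to be found in the camera images.
- filter_holder: Round flat steel filter holder, bolted down, 164 mm across; lid top 45 mm above the bench, inlet stub in the middle up to 60 mm. Origin on the bench under its centre; x axis along the outlet spout, a barbed pipe sticking out level from the rim at 17 mm height, to 112 mm from the centre. Three wing nuts stand on the lid, 120 degrees apart, 60 mm from the centre; nut_1 in line with the spout.
- nut_1: The first: it stands right above the outlet spout. Upright wing nut; wing a bar 30 mm long (own x), 8 mm thick (y, pinch here), 26 mm high (z up); a hub 16 mm across lies 22 to 30 mm below the origin. Origin: centre of the wing, on its upright axis, 85 mm above the bench. Tightens clockwise from above: first free play of unknown size (0.1 to 1.0 rad) at about 0.01 N m, then it bites (see washer).
- washer_1 (a joint): How far the washer (25 mm across) under nut_1 is drawn down, in m: 0 at the start and through the free play. At the bite the nut's torque climbs to 0.3 N m within 0.1 rad of springy give; then nut and washer move together, 0.0015 m per quarter turn (0.000955 m per rad). The nut springs back that 0.1 rad when let go and may be turned on after a regrasp; the washer stays.
- nut_2: The second: the next one clockwise round the rim, seen from above, after nut_1. Upright wing nut; wing a bar 30 mm long (own x), 8 mm thick (y, pinch here), 26 mm high (z up); a hub 16 mm across lies 22 to 30 mm below the origin. Origin: centre of the wing, on its upright axis, 85 mm above the bench. Tightens clockwise from above: first free play of unknown size (0.1 to 1.0 rad) at about 0.01 N m, then it bites (see washer).
- washer_2 (a joint): How far the washer (25 mm across) under nut_2 is drawn down, in m: 0 at the start and through the free play. At the bite the nut's torque climbs to 0.3 N m within 0.1 rad of springy give; then nut and washer move together, 0.0015 m per quarter turn (0.000955 m per rad). The nut springs back that 0.1 rad when let go and may be turned on after a regrasp; the washer stays.
- nut_3: The third: the next one clockwise after nut_2. Upright wing nut; wing a bar 30 mm long (own x), 8 mm thick (y, pinch here), 26 mm high (z up); a hub 16 mm across lies 22 to 30 mm below the origin. Origin: centre of the wing, on its upright axis, 85 mm above the bench. Tightens clockwise from above: first free play of unknown size (0.1 to 1.0 rad) at about 0.01 N m, then it bites (see washer).
- washer_3 (a joint): How far the washer (25 mm across) under nut_3 is drawn down, in m: 0 at the start and through the free play. At the bite the nut's torque climbs to 0.3 N m within 0.1 rad of springy give; then nut and washer move together, 0.0015 m per quarter turn (0.000955 m per rad). The nut springs back that 0.1 rad when let go and may be turned on after a regrasp; the washer stays.
- beaker: 50 ml glass beaker, 56 mm across, 70 mm high; origin under its centre. Not to be disturbed.
- bench_timer: flat white bench timer, 62x66x18 mm; origin under its centre. Not to be disturbed.
- tweezers: steel tweezers lying flat, 128x14x8 mm; origin under the centre. Not to be disturbed.
- wash_bottle: white squeeze bottle with a bent jet, 199 mm high; origin under its centre. Not to be disturbed.
- std_bottle_c: plastic bottle with a black screw cap, 54 mm across, 105 mm high; origin under its centre. Not to be disturbed.
- log_book: dark flat book, 210x150x14 mm; origin under its centre. Not to be disturbed.
- pipette_2: pipette lying on the book, 243 mm long; origin under its middle. Not to be disturbed.

How it is judged:
By the outcome, as a careful person would: the job done as asked, in the order asked, and still so for the second after the job is handed in, with the robot touching nothing.
It also fails if it takes over 72 s, if anything falls off the work surface, if the arm or the gripper's body presses on something with over 40 N, if the wrist force passes 120 N, or if a joint passes its speed limit or range.

## Working session

There is one attempt and no reset: what is moved stays moved. The work goes in short steps, Python scripts to look and compute and a tool call to move; the robot and the scene stay as the last step left them, time stands still between calls to the robot, and variables do not carry over. Pictures are saved under pics/ and viewed, at most 10 in all, crops included, and the job is handed in when it is done.

Besides the shell and the picture viewer there is one more tool, called after "Emit:" in YAML: its name, and indented under it one key for each argument. play_rows: Moves the arm, as the interface text tells. Shifts and turns lie within -1 to 1; 1 stands for 20 cm of shift or 2 pi rad of turn. Its arguments: {"type":"object","properties":{"plan":{"type":"array"},"force":{"type":"number"}},"required":["plan"]}

```bash
mkdir -p pics
python3 - <<'E'
from rig import ctrl
import cv2,numpy as np
print(ctrl.read_state())
for n in("top","side"):
    p,d=ctrl.read_camera(n); cv2.imwrite(f"pics/{n}0.png",p[:,:,::-1]); np.save(f"{n}_d.npy",d); np.save(f"{n}_p.npy",p)
    print(n,ctrl.get_calibration(n))
print(ctrl.get_calibration("wrist"))
E
```

```text
{'clock': 0.0, 'joint_pos': array([ 1.09597922e+00,  3.42722565e-01,  1.52504359e+00, -1.02623436e-05,
        1.27539501e+00, -1.45998384e-01]), 'joint_velocities': array([ 2.27122785e-04,  1.05277596e-03, -7.99448710e-05, -3.07967431e-04,
        1.92597880e-03,  1.89201605e-03]), 'joint_efforts': array([-6.18655037e-06, -4.33677256e+01, -2.46009403e+01, -2.59777116e-04,
        7.84329779e-03,  5.33416323e-05]), 'eef_pos': array([0.16932636, 0.49650875, 0.23061677]), 'eef_rot': array([-2.34874945e-04,  1.63668155e-01,  9.86515139e-01, -7.48273402e-04]), 'ft_force': array([ 0.01490766, -0.21161753,  0.47548968]), 'wrist_torque': array([ 0.04355433,  0.02033916, -0.02288338]), 'grip_force': 0.0, 'opening': 1.0006701033432472}
top {'fx': 399.303425340553, 'fy': 399.303425340553, 'cx': 253.73118335270289, 'cy': 193.90055725641434, 'dist': array([0.03375929, 0.        , 0.        , 0.        , 0.        ]), 'rvec': array([ 2.17039448, -2.13816988,  0.09761837]), 'tvec': array([0.04095415, 0.49437635, 1.52172837])}
side {'fx': 436.5092043088514, 'fy': 436.5092043088514, 'cx': 256.4939800726367, 'cy': 193.50776200947092, 'dist': array([0.02279617, 0.        , 0.        , 0.        , 0.        ]), 'rvec': array([ 0.36001608, -2.53744693,  1.56869523]), 'tvec': array([0.47820812, 0.10959719, 1.66711231])}
{'fx': 278.9232977648647, 'fy': 278.9232977648647, 'cx': 261.1758632804853, 'cy': 192.48862958132614, 'dist': array([0.02059684, 0.        , 0.        , 0.        , 0.        ]), 'tool_from_camera': array([[-1.73328100e-04, -9.55790917e-01, -2.94047093e-01,
         7.34792901e-02],
       [ 9.99999742e-01,  3.94272390e-05, -7.17613801e-04,
         8.99347998e-04],
       [ 6.97482218e-04, -2.94047141e-01,  9.55790663e-01,
        -1.41897025e-01],
       [ 0.00000000e+00,  0.00000000e+00,  0.00000000e+00,
         1.00000000e+00]])}
```

View pics/top0.png

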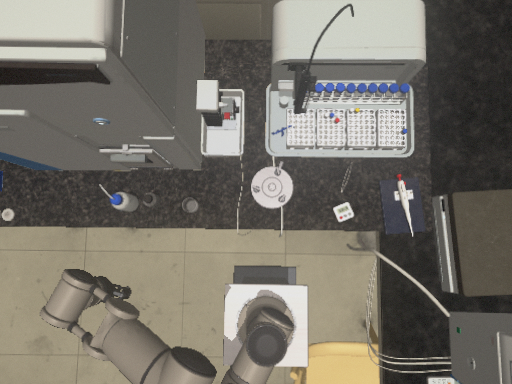

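View pics/side0.png

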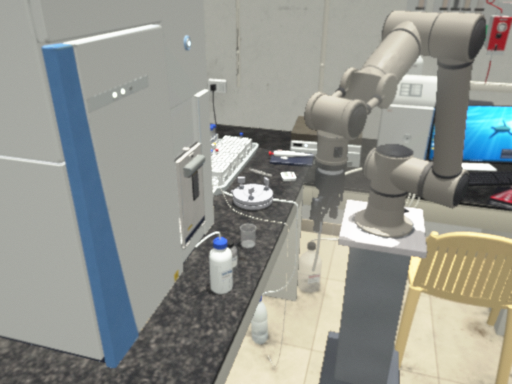

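The holder is at about (272,187) in the top picture, with the beaker at (190,205), the timer at (344,212) and the tweezers at (346,180). In the side picture the holder is at (252,195). Next I'll rectify the top view onto the nut plane to look closer.

```bash
cat > h.py <<'E'
import cv2,numpy as np
from rig import ctrl
from scipy.spatial.transform import Rotation as R
def cam(n,st=None):
    c=ctrl.get_calibration(n);K=np.array([[c['fx'],0,c['cx']],[0,c['fy'],c['cy']],[0,0,1.]])
    if n=='wrist':
        q=st['eef_rot'];T=np.eye(4);T[:3,:3]=R.from_quat([q[1],q[2],q[3],q[0]]).as_matrix();T[:3,3]=st['eef_pos']
        W=np.linalg.inv(T@c['tool_from_camera']);return K,c['dist'],W[:3,:3],W[:3,3]
    return K,c['dist'],cv2.Rodrigues(c['rvec'])[0],c['tvec']
def ray(C,uv,z):
    K,d,Rm,t=C;p=cv2.undistortPoints(np.array(uv,float).reshape(-1,1,2),K,d)[:,0]
    D=np.c_[p,np.ones(len(p))]@Rm;o=-Rm.T@t
    return o+D*((z-o[2])/D[:,2])[:,None]
def ortho(C,img,z,cx,cy,half,px):
    # image: right=+x world... columns grow with -y, rows grow with -x (robot view from above)
    n=int(2*half/px);r,c=np.mgrid[0:n,0:n]
    P=np.c_[(cx+half-r.ravel()*px),(cy+half-c.ravel()*px),np.full(n*n,z)]
    K,d,Rm,t=C;uv=cv2.projectPoints(P,cv2.Rodrigues(Rm)[0],t,K,d)[0].reshape(n,n,2).astype(np.float32)
    return cv2.remap(img,uv[...,0],uv[...,1],cv2.INTER_CUBIC)
E
python3 - <<'E'
from h import *
C=cam('top');p=np.load('top_p.npy');d=np.load('top_d.npy')
hsv=cv2.cvtColor(p,cv2.COLOR_RGB2HSV)
c=ray(C,[[272,187]],0.045)[0];print(c)
o=ortho(C,p,0.045,c[0],c[1],.15,.0005)
cv2.imwrite('pics/ortho.png',o[:,:,::-1])
g=cv2.GaussianBlur(cv2.cvtColor(o,cv2.COLOR_RGB2GRAY),(0,0),3)
for q in [cv2.HoughCircles(g,cv2.HOUGH_GRADIENT,1,100,param1=60,param2=20,minRadius=155,maxRadius=172)]:
    print(q, [ (c[0]+.15-v*.0005,c[1]+.15-u*.0005,r*.0005) for u,v,r in q[0]] if q is not None else 0)
for n,uv in dict(beaker=[190,205],timer=[344,212],tw=[346,180],wash=[124,202],std=[150,199]).items(): print(n,ray(C,[uv],0.02)[0])
E
```

```text
[ 0.51945303 -0.02178717  0.045     ]
[[[296.5 299.5 162.2]]] [(np.float64(0.5197030241516292), np.float64(-0.020037182853225755), np.float32(0.0811))]
beaker [0.44762916 0.29626809 0.02      ]
timer [ 0.42917914 -0.30083655  0.02      ]
tw [ 0.55398996 -0.30967983  0.02      ]
wash [0.45577528 0.55449946 0.02      ]
std [0.46894248 0.45351151 0.02      ]
```

View pics/ortho.png

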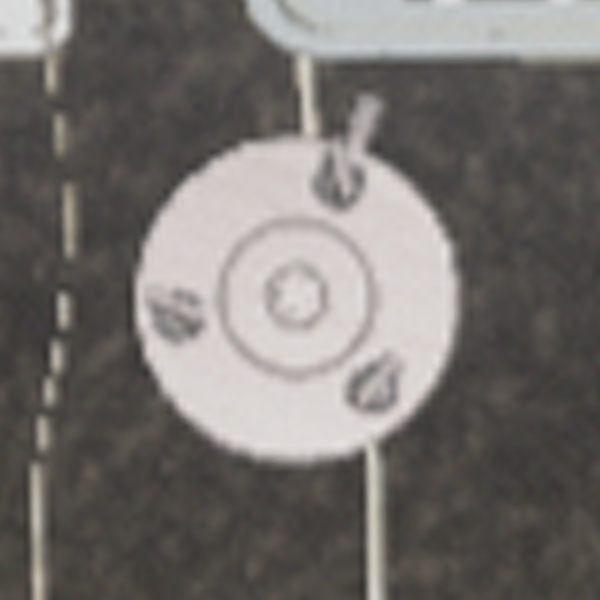

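The spout points up and to the right in this view, tip about (372,100). So nut_1 is at (338,180), nut_2 at (375,385) and nut_3 at (178,315), with the holder centre at about (297,299), i.e. world (0.520,-0.020). The next step is to bring the wrist camera over it.

Emit:
play_rows:
  plan:
    - [0.2,[-0.15,-0.115,0],0]
    - [0.2,[-0.15,-0.115,0],0]
    - [0.2,[-0.15,-0.115,0],0]
    - [0.2,[-0.15,-0.115,0],0]
    - [0.2,[-0.15,-0.115,0],0]
    - [0.2,[-0.15,-0.115,0],0]
    - [0.2,[-0.15,-0.115,0],0]
    - [0.2,[-0.15,-0.115,0],0]
  force: 20

```text
clock: 0.9
eef_pos: [0.3376, 0.2438, 0.2312]
eef_rot: [-0.0, 0.164, 0.987, -0.0]
ft_force: [0.3, 0.1, -0.5]
opening: 0.401
grip_force: 0.0
```

Emit:
play_rows:
  plan:
    - [0.2,[-0.15,-0.115,0],0]
    - [0.2,[-0.15,-0.115,0],0]
    - [0.2,[-0.15,-0.115,0],0]
    - [0.2,[-0.15,-0.115,0],0]
    - [0.2,[-0.15,-0.115,0],0]
    - [0.2,[-0.15,-0.115,0],0]
    - [0.2,[-0.06,-0.05,0],0]
    - [0.2,[0,0,0],0]

```text
clock: 1.7
eef_pos: [0.4717, 0.0418, 0.2308]
eef_rot: [-0.0, 0.165, 0.986, -0.0]
ft_force: [-0.2, 0.3, -0.2]
opening: 0.402
grip_force: 0.0
```

```bash
cat >> h.py <<'E'
def pose(st=None):
    st=st or ctrl.read_state();q=st['eef_rot'];M=R.from_quat([q[1],q[2],q[3],q[0]]).as_matrix()
    return st,st['eef_pos'],M,np.degrees(np.arctan2(M[1,1],M[0,1]))
def tomove(target):
    "tool-axis scaled shift to a world TCP target"
    st,p,M,a=pose();return np.round(M.T@(np.array(target)-p)/.2,4)
E
python3 - <<'E'
from h import *
st,p,M,a=pose();img,d=ctrl.read_camera('wrist');np.save('w1.npy',img);np.save('w1d.npy',d)
print(st['clock'],p,a,st['joint_pos'])
C=cam('wrist',st)
cv2.imwrite('pics/w1.png',np.hstack([img[:,:,::-1]]))
o=ortho(C,img,.098,.52,-.02,.1,.00035)
cv2.imwrite('pics/w1o.png',o[:,:,::-1])
E
```

```text
1.7 [0.47167393 0.04177793 0.23077631] 70.99619502286514 [-7.36976367e-02  2.48779038e-01  1.65854450e+00 -1.91802047e-05
  1.23513618e+00 -1.31280857e+00]
```

View pics/w1o.png

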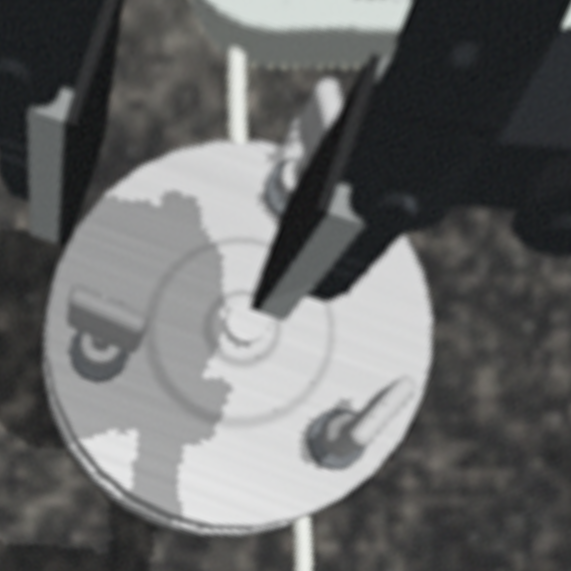

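Nut_2 is visible at about (385,410) and nut_3 at about (107,315). Nut_1 is hidden behind a finger. I'll move over nut_1 so it shows between the fingers.

Emit:
play_rows:
  plan:
    - [0.2,[-0.157,-0.054,0.06],0]
    - [0.2,[-0.157,-0.054,0.06],0]
    - [0.2,[-0.157,-0.054,0.06],0]
    - [0.2,[-0.157,-0.054,0.06],0]
    - [0.2,[0,0,0],0]

```text
clock: 2.25
eef_pos: [0.5769, -0.0386, 0.1809]
eef_rot: [-0.001, 0.164, 0.986, 0.0]
ft_force: [-0.2, -0.2, 0.0]
opening: 0.402
grip_force: 0.0
```

```bash
cat > look.py <<'E'
from h import *
import sys
def look(name,cx,cy,half=.05,px=.0002,z=.098):
    st,p,M,a=pose();img,d=ctrl.read_camera('wrist');C=cam('wrist',st)
    print(st['clock'],p.round(4),'yaw_y',a.round(2),'j',st['joint_pos'].round(3))
    o=ortho(C,img,z,cx,cy,half,px);np.save(name+'.npy',img);np.save(name+'_d.npy',d)
    dd=ortho(C,d,z,cx,cy,half,px)
    K,ds,Rm,t=C
    # depth -> points near the wing's top face
    v,u=np.mgrid[0:384,0:512];uv=np.c_[u.ravel(),v.ravel()].astype(float)
    n=cv2.undistortPoints(uv.reshape(-1,1,2),K,ds)[:,0]
    P=(np.c_[n,np.ones(len(n))]*d.reshape(-1,1)-t)@Rm
    k=(np.hypot(P[:,0]-cx,P[:,1]-cy)<.025)&(P[:,2]>.072)&(P[:,2]<.105)&(d.ravel()>0)
    Q=P[k];print('n',len(Q),'z',np.percentile(Q[:,2],[5,50,95]).round(4) if len(Q) else '')
    T=Q[Q[:,2]>np.percentile(Q[:,2],97)-.004]
    w=T.mean(0);e=np.linalg.svd(T[:,:2]-w[:2],full_matrices=False)[2][0]
    s=(T[:,:2]-w[:2])@e; 
    print('top c',w.round(4),'mid',(w[:2]+e*(s.max()+s.min())/2).round(4),'ang',np.degrees(np.arctan2(e[1],e[0])).round(1),'len',np.ptp(s).round(4),'wid',np.ptp((T[:,:2]-w[:2])@[-e[1],e[0]]).round(4),len(T))
    cv2.imwrite('pics/'+name+'.png',o[:,:,::-1])
if __name__=='__main__': look(sys.argv[1],*map(float,sys.argv[2:]))
E
python3 look.py n1a .577 -.040
```

```text
2.25 [ 0.5769 -0.0386  0.1809] yaw_y 71.13 j [-0.199  0.483  1.447 -0.     1.214 -1.441]
n 420 z [0.0778 0.0961 0.0979]
top c [ 0.5787 -0.0375  0.0966] mid [ 0.579  -0.0375] ang 13.1 len 0.0291 wid 0.0081 292
```

View pics/n1a.png

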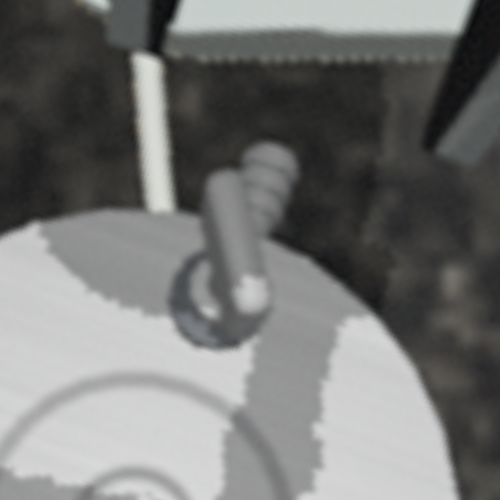

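Nut_1's bar runs from about (225,180) to (250,295). Depth agrees: centre (0.579,-0.0375), angle 13°, 29×8 mm. Now I turn to line up and lower part way.

Emit:
play_rows:
  plan:
    - [0.2,[0,0,0.06],-0.0222]
    - [0.2,[0,0,0.06],-0.0222]
    - [0.2,[0,0,0.06],-0.0222]
    - [0.2,[0,0,0.06],-0.0222]
    - [0.2,[0,0,0],0]

```text
clock: 2.8
eef_pos: [0.5742, -0.0361, 0.1345]
eef_rot: [-0.001, -0.116, 0.993, 0.001]
ft_force: [-0.3, -0.3, -0.9]
opening: 0.4
grip_force: 0.0
```

```bash
python3 look.py n1b .579 -.0375; python3 -c "
from h import *
print(tomove([.579,-.0375,.069]),pose()[3],pose()[0]['wrist_torque'])"
```

```text
2.8 [ 0.5742 -0.0361  0.1345] yaw_y 103.3 j [-1.960e-01  5.250e-01  1.515e+00  1.000e-03  1.105e+00 -1.999e+00]
n 534 z [0.0809 0.0963 0.0977]
top c [ 0.5784 -0.038   0.0964] mid [ 0.5792 -0.0378] ang 13.0 len 0.029 wid 0.0079 433
[-0.0188 -0.0097  0.3325] 103.05234197203627 [-0.03624862  0.04295669 -0.0123849 ]
```

Emit:
play_rows:
  plan:
    - [0.2,[-0.0188,-0.0095,0],0]
    - [0.2,[0,0,0.07],0]
    - [0.2,[0,0,0.07],0]
    - [0.2,[0,0,0.07],0]
    - [0.2,[0,0,0.06],0]
    - [0.2,[0,0,0.06],0]
    - [0.2,[0,0,0],0]

```text
clock: 3.55
eef_pos: [0.5794, -0.039, 0.0679]
eef_rot: [-0.001, -0.114, 0.993, 0.0]
ft_force: [0.3, -0.0, -0.2]
opening: 0.401
grip_force: 0.0
```

```bash
cat > s.py <<'E'
from h import *
st,p,M,a=pose();print(st['clock'],p.round(4),'yaw',a.round(2),'j6',st['joint_pos'][5].round(3),'F',st['ft_force'].round(2),'T',st['wrist_torque'].round(3),'op',round(st['opening']*85,1),'g',round(st['grip_force'],1),'tj6',st['joint_efforts'][5].round(3))
E
python3 s.py
```

```text
3.55 [ 0.5794 -0.039   0.0679] yaw 103.09 j6 -1.998 F [ 0.26 -0.04 -0.24] T [ 0.007  0.009 -0.044] op 34.1 g 0.0 tj6 0.016
```

Emit:
play_rows:
  plan:
    - [0.5,[0,0.006,0],0]
    - [0.7,[0,0,0],0]
    - [0.85,[0,0,0],0]
    - [1,[0,0,0],0]
    - [1,[0,0,0],0]
    - [1,[0,0,0],0]
  force: 20

```text
clock: 4.15
eef_pos: [0.5803, -0.0378, 0.07]
eef_rot: [0.001, -0.114, 0.993, 0.0]
ft_force: [-1.1, 4.4, 5.6]
opening: 0.085
grip_force: 22.7
```

```bash
python3 s.py
```

```text
4.15 [ 0.5803 -0.0378  0.07  ] yaw 103.13 j6 -1.997 F [-1.14  4.43  5.55] T [ 0.612  0.066 -0.069] op 7.2 g 22.7 tj6 -0.008
```

Emit:
play_rows:
  plan:
    - [1,[0,0.002,-0.007],0.008]
    - [1,[0,0,0],0.008]
    - [1,[0,0,0],0]

```text
clock: 4.45
eef_pos: [0.5803, -0.038, 0.0702]
eef_rot: [0.0, -0.064, 0.998, -0.0]
ft_force: [3.4, 0.7, -5.5]
opening: 0.088
grip_force: 21.3
```

```bash
python3 s.py
```

```text
4.45 [ 0.5803 -0.038   0.0702] yaw 97.34 j6 -1.896 F [ 3.36  0.72 -5.54] T [ 0.102 -0.67   0.011] op 7.5 g 21.3 tj6 0.515
```

Emit:
play_rows:
  plan:
    - [1,[0,0,0],0.008]
    - [1,[0,0,0],0.008]
    - [1,[0,0,0],0]

```text
clock: 4.75
eef_pos: [0.5803, -0.0381, 0.0702]
eef_rot: [0.0, -0.014, 1.0, -0.0]
ft_force: [4.4, -0.5, -6.7]
opening: 0.091
grip_force: 21.0
```

```bash
python3 s.py
```

```text
4.75 [ 0.5803 -0.0381  0.0702] yaw 91.65 j6 -1.797 F [ 4.43 -0.54 -6.66] T [-0.161 -0.843 -0.023] op 7.7 g 21.0 tj6 0.514
```

Emit:
play_rows:
  plan:
    - [1,[0,0,0],0.008]
    - [1,[0,0,0],0.008]
    - [1,[0,0,0],0]

```text
clock: 5.05
eef_pos: [0.5803, -0.0384, 0.0702]
eef_rot: [0.0, 0.036, 0.999, -0.0]
ft_force: [4.7, -1.6, -6.3]
opening: 0.09
grip_force: 20.9
```

```bash
python3 s.py
```

```text
5.05 [ 0.5803 -0.0384  0.0702] yaw 85.91 j6 -1.696 F [ 4.65 -1.56 -6.26] T [-0.323 -0.787  0.081] op 7.7 g 20.9 tj6 0.498
```

Emit:
play_rows:
  plan:
    - [1,[0,0,0],0.008]
    - [1,[0,0,0],0.008]
    - [1,[0,0,0],0]

```text
clock: 5.35
eef_pos: [0.5803, -0.0386, 0.0703]
eef_rot: [0.0, 0.086, 0.996, -0.001]
ft_force: [4.4, -2.8, -7.7]
opening: 0.088
grip_force: 21.7
```

```bash
python3 s.py
```

```text
5.35 [ 0.5803 -0.0386  0.0703] yaw 80.18 j6 -1.596 F [ 4.38 -2.77 -7.7 ] T [-0.385 -0.734  0.316] op 7.5 g 21.7 tj6 0.737
```

Emit:
play_rows:
  plan:
    - [1,[0,0,0],0.008]
    - [1,[0,0,0],0.008]
    - [1,[0,0,0],0]

```text
clock: 5.65
eef_pos: [0.5802, -0.0388, 0.0702]
eef_rot: [0.0, 0.136, 0.991, -0.001]
ft_force: [3.8, -3.0, -7.7]
opening: 0.09
grip_force: 21.5
```

```bash
python3 s.py
```

```text
5.65 [ 0.5802 -0.0388  0.0702] yaw 74.42 j6 -1.496 F [ 3.76 -3.04 -7.69] T [-0.585 -0.747  0.27 ] op 7.7 g 21.5 tj6 0.715
```

The bite began at yaw ≈86.4° and reached full torque at ≈80.7°, so the target yaw is ≈-9.3°. I'll turn on from here, easing the side forces and following the nut down.

Emit:
play_rows:
  plan:
    - [1,[-0.0024,-0.001,0.005],0.012]
    - [1,[0,0,0.0004],0.012]
    - [1,[0,0,0.0004],0.012]
    - [1,[0,0,0.0004],0.012]
    - [1,[0,0,0.0004],0.012]
    - [1,[0,0,0.0004],0.012]
    - [1,[0,0,0.0004],0.012]
    - [1,[0,0,0.0004],0.012]

```text
clock: 6.45
eef_pos: [0.5796, -0.04, 0.07]
eef_rot: [0.0, 0.424, 0.906, -0.002]
ft_force: [-5.2, -7.6, 5.3]
opening: 0.086
grip_force: 23.9
```

```bash
python3 s.py
```

```text
6.45 [ 0.5796 -0.04    0.07  ] yaw 39.79 j6 -0.891 F [-5.15 -7.63  5.3 ] T [-1.129  0.573  0.326] op 7.3 g 23.9 tj6 -0.667
```

Emit:
play_rows:
  plan:
    - [1,[0,0,0.0004],0.012]
    - [1,[0,0,0.0004],0.012]
    - [1,[0,0,0.0004],0.012]
    - [1,[0,0,0.0004],0.012]
    - [1,[0,0,0],0.012]
    - [1,[0,0,0],0.012]
    - [1,[0,0,0],0]

```text
clock: 7.15
eef_pos: [0.5786, -0.0404, 0.0699]
eef_rot: [-0.0, 0.616, 0.788, -0.002]
ft_force: [-7.5, -9.1, 8.6]
opening: 0.088
grip_force: 23.9
```

```bash
python3 s.py
```

```text
7.15 [ 0.5786 -0.0404  0.0699] yaw 13.92 j6 -0.44 F [-7.54 -9.05  8.57] T [-1.394  1.159  0.278] op 7.5 g 23.9 tj6 0.938
```

Emit:
play_rows:
  plan:
    - [1,[-0.002,-0.0025,-0.003],0.0129]
    - [1,[-0.002,-0.0025,-0.002],0.0129]
    - [1,[0,0,0],0.0129]
    - [1,[-0.001,-0.001,0],0.0129]
    - [1,[0,0,0],0.0129]
    - [1,[0,0,0],0]
    - [1,[0,0,0],0]

```text
clock: 7.85
eef_pos: [0.5776, -0.0405, 0.0701]
eef_rot: [-0.0, 0.761, 0.648, -0.002]
ft_force: [-4.3, -5.2, 3.6]
opening: 0.092
grip_force: 22.8
```

```bash
python3 s.py
```

```text
7.85 [ 0.5776 -0.0405  0.0701] yaw -9.19 j6 -0.039 F [-4.3  -5.19  3.58] T [-0.834  0.774  0.297] op 7.9 g 22.8 tj6 0.298
```

Emit:
play_rows:
  plan:
    - [0.6,[0,0,0],0]
    - [0.4,[0,0,0],0]
    - [0.2,[0,0,0],0]
    - [0.2,[0,0,0],0]
    - [0.2,[0,0,-0.1],0]
    - [0.2,[0,0,-0.12],0]
    - [0.2,[0,0,-0.12],0]
    - [0.2,[0,0,0],0]

```text
clock: 8.65
eef_pos: [0.5812, -0.0394, 0.1412]
eef_rot: [0.003, 0.762, 0.647, 0.002]
ft_force: [-0.0, -0.1, -0.4]
opening: 0.397
grip_force: 0.0
```

```bash
python3 look.py n1c .579 -.0375; python3 s.py
```

```text
8.65 [ 0.5812 -0.0394  0.1412] yaw_y -9.33 j [-0.199  0.524  1.495  0.     1.116 -0.036]
n 508 z [0.0791 0.0964 0.0979]
top c [ 0.5801 -0.037   0.0966] mid [ 0.58   -0.0379] ang -94.1 len 0.0295 wid 0.008 403
8.7 [ 0.5801 -0.0392  0.1393] yaw -9.35 j6 -0.036 F [ 0.09 -0.03 -0.63] T [-0.026  0.016  0.01 ] op 34.2 g 0.0 tj6 -0.001
```

Nut_1 turned 107°, leaving about 90.5° past the bite, as asked. Now nut_2.

Emit:
play_rows:
  plan:
    - [0.2,[-0.059,-0.164,-0.06],0]
    - [0.2,[-0.059,-0.164,-0.06],0]
    - [0.2,[-0.059,-0.164,-0.04],0]
    - [0.2,[0,0,0],-0.021]
    - [0.2,[0,0,0],-0.021]
    - [0.2,[0,0,0],-0.021]
    - [0.2,[0,0,0],-0.021]
    - [0.2,[0,0,0],-0.021]

```text
clock: 9.5
eef_pos: [0.4756, -0.0579, 0.1686]
eef_rot: [-0.001, 0.509, 0.861, -0.0]
ft_force: [-0.1, -0.6, 0.6]
opening: 0.399
grip_force: 0.0
```

Emit:
play_rows:
  plan:
    - [0.2,[0,0,0.06],-0.021]
    - [0.2,[0,0,0.06],-0.021]
    - [0.2,[0,0,0.05],-0.021]
    - [0.2,[0,0,0],0]
    - [0.2,[0,0,0],0]

```text
clock: 10.0
eef_pos: [0.476, -0.0579, 0.1352]
eef_rot: [-0.001, 0.334, 0.942, 0.0]
ft_force: [-0.3, -0.6, 0.2]
opening: 0.404
grip_force: 0.0
```

```bash
python3 look.py n2a .477 -.058;python3 s.py
```

```text
10.0 [ 0.476  -0.0579  0.1352] yaw_y 50.92 j [-0.281  0.367  1.783  0.     0.993 -1.17 ]
n 520 z [0.081  0.0964 0.0978]
top c [ 0.4764 -0.0546  0.0966] mid [ 0.4769 -0.055 ] ang -42.2 len 0.0294 wid 0.008 423
10.05 [ 0.4763 -0.0581  0.1357] yaw 50.94 j6 -1.17 F [-0.45 -0.08 -0.82] T [-0.022 -0.009 -0.053] op 34.0 g 0.0 tj6 -0.022
```

View pics/n2a.png

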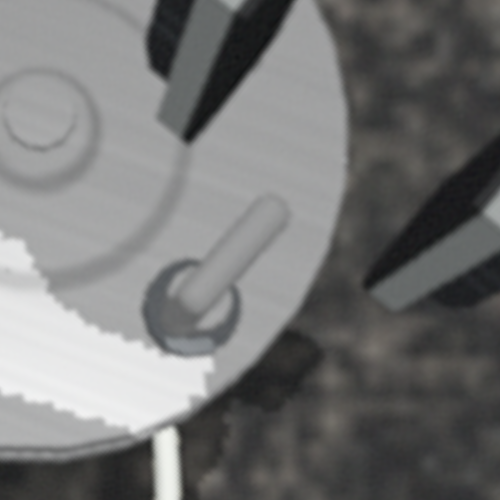

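Nut_2's bar runs from about (270,210) to (185,310), angle -42°, 104 mm from nut_1 as it should be. Next: align, lower and grip.

Emit:
play_rows:
  plan:
    - [0.2,[0,0,0],0.0086]
    - [0.2,[0.008,0.0135,0.02],0]
    - [0.2,[0,0,0.07],0]
    - [0.2,[0,0,0.07],0]
    - [0.2,[0,0,0.07],0]
    - [0.2,[0,0,0.06],0]
    - [0.2,[0,0,0.04],0]
    - [0.2,[0,0,0],0]

```text
clock: 10.85
eef_pos: [0.4765, -0.0547, 0.069]
eef_rot: [-0.001, 0.358, 0.934, -0.0]
ft_force: [-0.5, 1.0, -0.5]
opening: 0.397
grip_force: 0.0
```

```bash
python3 s.py
```

```text
10.85 [ 0.4765 -0.0547  0.069 ] yaw 48.02 j6 -1.113 F [-0.46  1.05 -0.5 ] T [ 0.014  0.023 -0.036] op 33.7 g 0.0 tj6 0.003
```

Emit:
play_rows:
  plan:
    - [0.5,[0,0,0],0]
    - [0.7,[0,0,0],0]
    - [0.85,[0,0,0],0]
    - [1,[0,0,0],0]
    - [1,[0,0,0],0]
    - [1,[0,0,0],0]
  force: 20

```text
clock: 11.45
eef_pos: [0.4763, -0.0563, 0.0704]
eef_rot: [-0.0, 0.358, 0.934, -0.001]
ft_force: [-4.7, -7.9, 3.1]
opening: 0.094
grip_force: 21.9
```

```bash
python3 s.py
```

```text
11.45 [ 0.4763 -0.0563  0.0704] yaw 48.04 j6 -1.113 F [-4.74 -7.86  3.1 ] T [-1.136  0.727 -0.01 ] op 8.0 g 21.9 tj6 0.006
```

Emit:
play_rows:
  plan:
    - [1,[0,0,0],0.008]
    - [1,[0,0,0],0.004]
    - [1,[0,0,0],0]

```text
clock: 11.75
eef_pos: [0.4763, -0.0563, 0.0704]
eef_rot: [-0.0, 0.393, 0.919, -0.001]
ft_force: [-4.3, -7.4, 3.0]
opening: 0.089
grip_force: 22.0
```

```bash
python3 s.py
```

```text
11.75 [ 0.4763 -0.0563  0.0704] yaw 43.68 j6 -1.037 F [-4.25 -7.43  3.04] T [-1.133  0.803 -0.014] op 7.6 g 22.0 tj6 0.253
```

Emit:
play_rows:
  plan:
    - [1,[-0.0013,-0.0047,-0.002],0.008]
    - [1,[0,0,0],0.004]
    - [1,[0,0,0],0]

```text
clock: 12.05
eef_pos: [0.4762, -0.0564, 0.0705]
eef_rot: [0.0, 0.428, 0.904, -0.0]
ft_force: [-3.5, -5.3, 0.5]
opening: 0.088
grip_force: 21.9
```

```bash
python3 s.py
```

```text
12.05 [ 0.4762 -0.0564  0.0705] yaw 39.38 j6 -0.964 F [-3.52 -5.32  0.52] T [-0.73   0.395 -0.012] op 7.5 g 21.9 tj6 0.286
```

Emit:
play_rows:
  plan:
    - [1,[0,0,0],0.008]
    - [1,[0,0,0],0.004]
    - [1,[0,0,0],0]

```text
clock: 12.35
eef_pos: [0.4761, -0.0564, 0.0705]
eef_rot: [-0.0, 0.461, 0.887, -0.001]
ft_force: [-3.1, -5.3, 0.7]
opening: 0.089
grip_force: 21.9
```

```bash
python3 s.py
```

```text
12.35 [ 0.4761 -0.0564  0.0705] yaw 35.08 j6 -0.889 F [-3.05 -5.35  0.67] T [-0.846  0.51   0.013] op 7.6 g 21.9 tj6 0.25
```

Emit:
play_rows:
  plan:
    - [1,[0,0,0],0.008]
    - [1,[0,0,0],0.004]
    - [1,[0,0,0],0]

```text
clock: 12.65
eef_pos: [0.4761, -0.0565, 0.0705]
eef_rot: [-0.0, 0.494, 0.869, -0.001]
ft_force: [-3.0, -5.2, 1.3]
opening: 0.089
grip_force: 21.9
```

```bash
python3 s.py
```

```text
12.65 [ 0.4761 -0.0565  0.0705] yaw 30.76 j6 -0.813 F [-2.99 -5.25  1.33] T [-0.833  0.595  0.047] op 7.6 g 21.9 tj6 0.25
```

Emit:
play_rows:
  plan:
    - [1,[0,0,0],0.008]
    - [1,[0,0,0],0.004]
    - [1,[0,0,0],0]

```text
clock: 12.95
eef_pos: [0.476, -0.0565, 0.0704]
eef_rot: [-0.0, 0.527, 0.85, -0.001]
ft_force: [-3.9, -5.9, 2.2]
opening: 0.092
grip_force: 21.9
```

```bash
python3 s.py
```

```text
12.95 [ 0.476  -0.0565  0.0704] yaw 26.44 j6 -0.738 F [-3.89 -5.87  2.17] T [-0.922  0.579  0.035] op 7.8 g 21.9 tj6 0.25
```

Emit:
play_rows:
  plan:
    - [1,[0,0,0],0.008]
    - [1,[0,0,0],0.004]
    - [1,[0,0,0],0]

```text
clock: 13.25
eef_pos: [0.4759, -0.0565, 0.0704]
eef_rot: [-0.0, 0.558, 0.83, -0.001]
ft_force: [-4.7, -6.2, 1.2]
opening: 0.087
grip_force: 21.9
```

```bash
python3 s.py
```

```text
13.25 [ 0.4759 -0.0565  0.0704] yaw 22.12 j6 -0.662 F [-4.69 -6.19  1.2 ] T [-0.925  0.664  0.007] op 7.4 g 21.9 tj6 0.25
```

Emit:
play_rows:
  plan:
    - [1,[0,0,0],0.008]
    - [1,[0,0,0],0.004]
    - [1,[0,0,0],0]

```text
clock: 13.55
eef_pos: [0.4759, -0.0566, 0.0704]
eef_rot: [-0.0, 0.589, 0.808, -0.001]
ft_force: [-4.0, -6.3, 0.6]
opening: 0.089
grip_force: 22.0
```

```bash
python3 s.py
```

```text
13.55 [ 0.4759 -0.0566  0.0704] yaw 17.8 j6 -0.587 F [-4.04 -6.29  0.6 ] T [-1.015  0.713  0.054] op 7.6 g 22.0 tj6 0.279
```

Emit:
play_rows:
  plan:
    - [1,[-0.0026,-0.0035,0],0.004]
    - [1,[0,0,0],0.004]
    - [1,[0,0,0],0]

```text
clock: 13.85
eef_pos: [0.4758, -0.0566, 0.0704]
eef_rot: [-0.0, 0.61, 0.793, -0.0]
ft_force: [-3.6, -3.3, 2.9]
opening: 0.089
grip_force: 22.2
```

```bash
python3 s.py
```

```text
13.85 [ 0.4758 -0.0566  0.0704] yaw 14.88 j6 -0.538 F [-3.61 -3.31  2.9 ] T [-0.472  0.567  0.113] op 7.6 g 22.2 tj6 0.421
```

Emit:
play_rows:
  plan:
    - [1,[0,0,0],0.004]
    - [1,[0,0,0],0.004]
    - [1,[0,0,0],0]

```text
clock: 14.15
eef_pos: [0.4758, -0.0566, 0.0704]
eef_rot: [-0.0, 0.63, 0.777, -0.0]
ft_force: [-4.7, -2.9, 4.4]
opening: 0.087
grip_force: 22.9
```

```bash
python3 s.py
```

```text
14.15 [ 0.4758 -0.0566  0.0704] yaw 11.97 j6 -0.487 F [-4.69 -2.9   4.35] T [-0.489  0.613  0.306] op 7.4 g 22.9 tj6 0.52
```

Emit:
play_rows:
  plan:
    - [1,[0,0,0],0.004]
    - [1,[0,0,0],0.004]
    - [1,[0,0,0],0]

```text
clock: 14.45
eef_pos: [0.4758, -0.0566, 0.0704]
eef_rot: [-0.0, 0.649, 0.761, -0.0]
ft_force: [-3.6, -2.8, 3.7]
opening: 0.088
grip_force: 22.8
```

```bash
python3 s.py
```

```text
14.45 [ 0.4758 -0.0566  0.0704] yaw 9.09 j6 -0.437 F [-3.57 -2.81  3.72] T [-0.552  0.646  0.239] op 7.5 g 22.8 tj6 0.51
```

Emit:
play_rows:
  plan:
    - [1,[0,0,0],0.004]
    - [1,[0,0,0],0.004]
    - [1,[0,0,0],0]

```text
clock: 14.75
eef_pos: [0.4757, -0.0567, 0.0704]
eef_rot: [-0.0, 0.668, 0.744, -0.0]
ft_force: [-3.2, -3.2, 4.5]
opening: 0.092
grip_force: 22.8
```

```bash
python3 s.py
```

```text
14.75 [ 0.4757 -0.0567  0.0704] yaw 6.21 j6 -0.386 F [-3.23 -3.22  4.49] T [-0.541  0.662  0.252] op 7.8 g 22.8 tj6 0.509
```

Bite began at ≈18.4°, full torque at ≈12.8°, so the target is ≈-167.2°.

Emit:
play_rows:
  plan:
    - [1,[-0.0016,-0.0019,-0.002],0.012]
    - [1,[0,0,0],0.012]
    - [1,[0,0,0],0.012]
    - [1,[0,0,0],0.012]
    - [1,[0,0,0],0.012]
    - [1,[0,0,0],0.012]
    - [1,[0,0,0],0.012]
    - [1,[0,0,0],0]

```text
clock: 15.55
eef_pos: [0.4752, -0.0566, 0.0704]
eef_rot: [-0.0, 0.839, 0.544, -0.0]
ft_force: [-3.1, -1.5, 1.1]
opening: 0.091
grip_force: 22.2
```

```bash
python3 s.py
```

```text
15.55 [ 0.4752 -0.0566  0.0704] yaw -24.03 j6 0.14 F [-3.07 -1.47  1.07] T [-0.259  0.597  0.273] op 7.7 g 22.2 tj6 1.023
```

Emit:
play_rows:
  plan:
    - [1,[0,0,0],0.012]
    - [1,[0,0,0],0.012]
    - [1,[0,0,0],0.012]
    - [1,[0,0,0],0.012]
    - [1,[0,0,0],0.012]
    - [1,[0,0,0],0]

```text
clock: 16.15
eef_pos: [0.4749, -0.0564, 0.0704]
eef_rot: [-0.001, 0.926, 0.378, -0.001]
ft_force: [-4.9, -0.5, 2.7]
opening: 0.089
grip_force: 22.4
```

```bash
python3 s.py
```

```text
16.15 [ 0.4749 -0.0564  0.0704] yaw -45.57 j6 0.516 F [-4.93 -0.48  2.65] T [-0.071  0.843  0.221] op 7.6 g 22.4 tj6 0.929
```

Emit:
play_rows:
  plan:
    - [1,[-0.0018,-0.0018,-0.001],0.012]
    - [1,[0,0,0],0.012]
    - [1,[0,0,0],0.012]
    - [1,[0,0,0],0.012]
    - [1,[0,0,0],0.012]
    - [1,[0,0,0],0.012]
    - [1,[0,0,0],0.012]
    - [1,[0,0,0],0.012]

```text
clock: 16.95
eef_pos: [0.4745, -0.056, 0.0705]
eef_rot: [-0.001, 0.996, 0.086, -0.001]
ft_force: [-2.5, 2.1, 1.1]
opening: 0.093
grip_force: 22.5
```

```bash
python3 s.py
```

```text
16.95 [ 0.4745 -0.056   0.0705] yaw -80.19 j6 1.12 F [-2.47  2.09  1.14] T [0.337 0.517 0.328] op 7.9 g 22.5 tj6 -0.682
```

Emit:
play_rows:
  plan:
    - [1,[0,0,0],0.012]
    - [1,[0,0,0],0.012]
    - [1,[0,0,0],0.012]
    - [1,[0,0,0],0.012]
    - [1,[0,0,0],0.012]
    - [1,[0,0,0],0.012]
    - [1,[0,0,0],0]

```text
clock: 17.65
eef_pos: [0.4745, -0.0555, 0.0705]
eef_rot: [-0.001, 0.99, -0.14, -0.001]
ft_force: [-2.7, 4.1, 0.7]
opening: 0.086
grip_force: 22.1
```

```bash
python3 s.py
```

```text
17.65 [ 0.4745 -0.0555  0.0705] yaw -106.07 j6 1.571 F [-2.67  4.1   0.74] T [0.661 0.452 0.266] op 7.3 g 22.1 tj6 0.918
```

Emit:
play_rows:
  plan:
    - [1,[-0.0018,-0.0018,0],0.0121]
    - [1,[0,0,0],0.0121]
    - [1,[0,0,0],0.0121]
    - [1,[0,0,0],0.0121]
    - [1,[0,0,0],0.0121]
    - [1,[0,0,0],0.0121]
    - [1,[0,0,0],0.0121]

```text
clock: 18.35
eef_pos: [0.4748, -0.0551, 0.0705]
eef_rot: [-0.001, 0.918, -0.396, -0.001]
ft_force: [-1.2, 5.6, -1.0]
opening: 0.086
grip_force: 22.3
```

```bash
python3 s.py
```

```text
18.35 [ 0.4748 -0.0551  0.0705] yaw -136.62 j6 2.105 F [-1.21  5.57 -0.98] T [0.849 0.203 0.336] op 7.3 g 22.3 tj6 -0.69
```

Emit:
play_rows:
  plan:
    - [1,[-0.001,-0.001,0],0.0121]
    - [1,[0,0,0],0.0121]
    - [1,[0,0,0],0.0121]
    - [1,[0,0,0],0.0121]
    - [1,[0,0,0],0.0121]
    - [1,[0,0,0],0.0121]
    - [1,[0,0,0],0.012]
    - [1,[0,0,0],0]

```text
clock: 19.15
eef_pos: [0.4752, -0.0548, 0.0705]
eef_rot: [-0.001, 0.782, -0.623, -0.0]
ft_force: [0.2, 6.0, -3.4]
opening: 0.093
grip_force: 21.7
```

```bash
python3 s.py
```

```text
19.15 [ 0.4752 -0.0548  0.0705] yaw -167.03 j6 2.637 F [ 0.18  6.02 -3.44] T [ 0.784 -0.009  0.245] op 7.9 g 21.7 tj6 0.917
```

Emit:
play_rows:
  plan:
    - [0.6,[0,0,0],0]
    - [0.4,[0,0,0],0]
    - [0.2,[0,0,0],0]
    - [0.2,[0,0,0],0]
    - [0.2,[0,0,-0.1],0]
    - [0.2,[0,0,-0.12],0]
    - [0.2,[0,0,-0.12],0]
    - [0.2,[0,0,0],0]

```text
clock: 19.95
eef_pos: [0.4768, -0.0568, 0.1417]
eef_rot: [-0.001, 0.783, -0.623, 0.003]
ft_force: [1.1, -0.1, 0.2]
opening: 0.4
grip_force: 0.0
```

```bash
python3 look.py n2b .476 -.0555; python3 s.py
```

```text
19.95 [ 0.4768 -0.0568  0.1417] yaw_y -167.01 j [-0.278  0.355  1.78   0.     1.     2.636]
n 491 z [0.0805 0.0965 0.0979]
top c [ 0.4773 -0.0567  0.0966] mid [ 0.4771 -0.056 ] ang 108.8 len 0.0297 wid 0.0081 394
20.0 [ 0.4758 -0.0565  0.1401] yaw -167.02 j6 2.636 F [-0.45  0.44  0.47] T [ 0.024 -0.047  0.057] op 34.1 g 0.0 tj6 -0.001
```

Nut_2 rests at 108.8° after about 179.6° past its bite. Now to nut_3.

Emit:
play_rows:
  plan:
    - [0.2,[-0.145,-0.097,-0.06],0]
    - [0.2,[-0.145,-0.097,-0.04],0]
    - [0.2,[-0.145,-0.097,0],0]
    - [0.2,[0,0,0],-0.022]
    - [0.2,[0,0,0],-0.022]
    - [0.2,[0,0,0],-0.022]
    - [0.2,[0,0,0],-0.022]
    - [0.2,[0,0,0],-0.022]

```text
clock: 20.8
eef_pos: [0.5114, 0.0417, 0.1574]
eef_rot: [0.0, 0.948, -0.318, -0.001]
ft_force: [-0.8, 0.5, 0.4]
opening: 0.406
grip_force: 0.0
```

Emit:
play_rows:
  plan:
    - [0.2,[0,0,0],-0.022]
    - [0.2,[0,0,0],-0.022]
    - [0.2,[0,0,0],-0.022]
    - [0.2,[0,0,0],-0.022]
    - [0.2,[0,0,0],-0.022]
    - [0.2,[0,0,0],-0.022]
    - [0.2,[0,0,0],-0.022]
    - [0.2,[0,0,0],-0.022]

```text
clock: 21.6
eef_pos: [0.5114, 0.0416, 0.1574]
eef_rot: [-0.0, 0.974, 0.227, -0.001]
ft_force: [-0.0, -0.5, 0.4]
opening: 0.399
grip_force: 0.0
```

Emit:
play_rows:
  plan:
    - [0.2,[0,0,0.05],-0.022]
    - [0.2,[0,0,0.05],-0.022]
    - [0.2,[0,0,0.02],-0.022]
    - [0.2,[0,0,0],-0.022]
    - [0.2,[0,0,0],-0.022]
    - [0.2,[0,0,0],0]
    - [0.2,[0,0,0],0]

```text
clock: 22.3
eef_pos: [0.5116, 0.0416, 0.134]
eef_rot: [-0.0, 0.842, 0.54, -0.001]
ft_force: [-0.6, 0.4, 0.1]
opening: 0.401
grip_force: 0.0
```

```bash
python3 look.py n3a .512 .042;python3 s.py
```

```text
22.3 [0.5116 0.0416 0.134 ] yaw_y -24.67 j [-0.068  0.423  1.694  0.     1.026  0.362]
n 535 z [0.0803 0.0965 0.0978]
top c [0.5139 0.0428 0.0966] mid [0.5137 0.0424] ang -113.7 len 0.0295 wid 0.008 443
22.35 [0.5117 0.0416 0.1342] yaw -24.65 j6 0.362 F [ 0.34 -0.55  0.08] T [ 0.002  0.004 -0.064] op 33.8 g 0.0 tj6 -0.023
```

View pics/n3a.png

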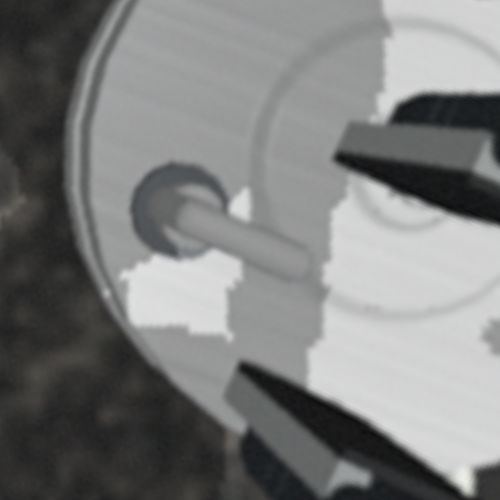

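Nut_3's bar runs from about (175,215) to (300,265), angle 66°, 104.6 mm from nut_2. Aligning, lowering and gripping now.

Emit:
play_rows:
  plan:
    - [0.2,[0,0,0],-0.0026]
    - [0.2,[0.003,0.007,0.02],0]
    - [0.2,[0,0,0.07],0]
    - [0.2,[0,0,0.07],0]
    - [0.2,[0,0,0.07],0]
    - [0.2,[0,0,0.06],0]
    - [0.2,[0,0,0.033],0]
    - [0.2,[0,0,0],0]

```text
clock: 23.15
eef_pos: [0.5131, 0.0417, 0.0693]
eef_rot: [-0.001, 0.836, 0.548, -0.001]
ft_force: [0.3, 0.2, -0.1]
opening: 0.399
grip_force: 0.0
```

```bash
python3 s.py
```

```text
23.15 [0.5131 0.0417 0.0693] yaw -23.54 j6 0.343 F [ 0.27  0.2  -0.12] T [-0.03   0.014  0.003] op 33.9 g 0.0 tj6 0.005
```

Emit:
play_rows:
  plan:
    - [0.5,[0,0,0],0]
    - [0.7,[0,0,0],0]
    - [0.85,[0,0,0],0]
    - [1,[0,0,0],0]
    - [1,[0,0,0],0]
    - [1,[0,0,0],0]
  force: 20

```text
clock: 23.75
eef_pos: [0.512, 0.0425, 0.0707]
eef_rot: [-0.001, 0.836, 0.548, -0.001]
ft_force: [-6.0, 3.5, 5.6]
opening: 0.091
grip_force: 21.0
```

```bash
python3 s.py
```

```text
23.75 [0.512  0.0425 0.0707] yaw -23.51 j6 0.343 F [-6.04  3.45  5.64] T [0.55  0.966 0.012] op 7.8 g 21.0 tj6 -0.012
```

Emit:
play_rows:
  plan:
    - [1,[0,0,0],0.004]
    - [1,[0,0,0],0.004]
    - [1,[0,0,0],0]

```text
clock: 24.05
eef_pos: [0.512, 0.0425, 0.0707]
eef_rot: [-0.001, 0.85, 0.527, -0.001]
ft_force: [-5.4, 2.3, 6.2]
opening: 0.088
grip_force: 21.1
```

```bash
python3 s.py
```

```text
24.05 [0.512  0.0425 0.0707] yaw -26.43 j6 0.393 F [-5.44  2.32  6.21] T [0.526 0.945 0.003] op 7.5 g 21.1 tj6 0.223
```

Emit:
play_rows:
  plan:
    - [1,[0,-0.0035,-0.0035],0.008]
    - [1,[0,0,0],0.004]
    - [1,[0,0,0],0]

```text
clock: 24.35
eef_pos: [0.512, 0.0424, 0.0709]
eef_rot: [-0.001, 0.869, 0.495, -0.001]
ft_force: [-4.3, 3.3, 0.0]
opening: 0.088
grip_force: 20.5
```

```bash
python3 s.py
```

```text
24.35 [0.512  0.0424 0.0709] yaw -30.72 j6 0.469 F [-4.28  3.27  0.04] T [0.567 0.679 0.001] op 7.5 g 20.5 tj6 0.282
```

Emit:
play_rows:
  plan:
    - [1,[0,0,0],0.008]
    - [1,[0,0,0],0.004]
    - [1,[0,0,0],0]

```text
clock: 24.65
eef_pos: [0.5121, 0.0424, 0.0708]
eef_rot: [-0.001, 0.887, 0.462, -0.001]
ft_force: [-3.4, 3.7, -0.5]
opening: 0.092
grip_force: 20.5
```

```bash
python3 s.py
```

```text
24.65 [0.5121 0.0424 0.0708] yaw -35.03 j6 0.544 F [-3.35  3.7  -0.53] T [ 0.556  0.634 -0.006] op 7.8 g 20.5 tj6 0.239
```

Emit:
play_rows:
  plan:
    - [1,[0,0,0],0.008]
    - [1,[0,0,0],0.004]
    - [1,[0,0,0],0]

```text
clock: 24.95
eef_pos: [0.5121, 0.0424, 0.0708]
eef_rot: [-0.001, 0.904, 0.428, -0.001]
ft_force: [-3.1, 3.4, -0.4]
opening: 0.09
grip_force: 20.5
```

```bash
python3 s.py
```

```text
24.95 [0.5121 0.0424 0.0708] yaw -39.35 j6 0.619 F [-3.11  3.4  -0.37] T [0.486 0.613 0.023] op 7.6 g 20.5 tj6 0.239
```

Emit:
play_rows:
  plan:
    - [1,[0,0,0],0.008]
    - [1,[0,0,0],0.004]
    - [1,[0,0,0],0]

```text
clock: 25.25
eef_pos: [0.5122, 0.0423, 0.0708]
eef_rot: [-0.001, 0.919, 0.393, -0.001]
ft_force: [-5.0, 3.1, -0.8]
opening: 0.087
grip_force: 20.5
```

```bash
python3 s.py
```

```text
25.25 [0.5122 0.0423 0.0708] yaw -43.67 j6 0.695 F [-5.    3.1  -0.76] T [0.482 0.634 0.011] op 7.4 g 20.5 tj6 0.239
```

Emit:
play_rows:
  plan:
    - [1,[0,0,0],0.008]
    - [1,[0,0,0],0.004]
    - [1,[0,0,0],0]

```text
clock: 25.55
eef_pos: [0.5122, 0.0423, 0.0708]
eef_rot: [-0.0, 0.933, 0.359, -0.001]
ft_force: [-4.3, 3.5, -0.5]
opening: 0.085
grip_force: 20.6
```

```bash
python3 s.py
```

```text
25.55 [0.5122 0.0423 0.0708] yaw -47.97 j6 0.77 F [-4.32  3.51 -0.49] T [0.48  0.651 0.158] op 7.3 g 20.6 tj6 0.408
```

Emit:
play_rows:
  plan:
    - [1,[0,0,0],0.008]
    - [1,[0,0,0],0.004]
    - [1,[0,0,0],0]

```text
clock: 25.85
eef_pos: [0.5123, 0.0422, 0.0708]
eef_rot: [-0.0, 0.946, 0.323, -0.001]
ft_force: [-3.5, 2.5, -1.2]
opening: 0.082
grip_force: 21.4
```

```bash
python3 s.py
```

```text
25.85 [0.5123 0.0422 0.0708] yaw -52.28 j6 0.845 F [-3.49  2.54 -1.24] T [0.565 0.654 0.285] op 7.0 g 21.4 tj6 0.513
```

Bite began at ≈-44.7°, full torque at ≈-50.4°, so the target is ≈-140.4°.

Emit:
play_rows:
  plan:
    - [1,[-0.0007,-0.0024,0],0.0122]
    - [1,[0,0,0],0.0122]
    - [1,[0,0,0],0.0122]
    - [1,[0,0,0],0.0122]
    - [1,[0,0,0],0.0122]
    - [1,[0,0,0],0.0122]
    - [1,[0,0,0],0.0122]
    - [1,[0,0,0],0]

```text
clock: 26.65
eef_pos: [0.5124, 0.0419, 0.0709]
eef_rot: [0.0, 0.998, 0.061, -0.0]
ft_force: [-2.8, -0.7, -2.4]
opening: 0.09
grip_force: 20.8
```

```bash
python3 s.py
```

```text
26.65 [0.5124 0.0419 0.0709] yaw -83.03 j6 1.382 F [-2.82 -0.66 -2.41] T [-0.133  0.442  0.256] op 7.6 g 20.8 tj6 1.03
```

Emit:
play_rows:
  plan:
    - [1,[0,0,0],0.0122]
    - [1,[0,0,0],0.0122]
    - [1,[0,0,0],0.0122]
    - [1,[0,0,0],0.0122]
    - [1,[0,0,0],0.0122]
    - [1,[0,0,0],0.0122]
    - [1,[0,0,0],0.0122]
    - [1,[0,0,0],0]

```text
clock: 27.45
eef_pos: [0.5124, 0.0415, 0.0709]
eef_rot: [0.001, 0.979, -0.205, -0.0]
ft_force: [-3.6, -3.7, -2.6]
opening: 0.091
grip_force: 20.9
```

```bash
python3 s.py
```

```text
27.45 [0.5124 0.0415 0.0709] yaw -113.69 j6 1.918 F [-3.62 -3.7  -2.56] T [-0.717  0.502  0.238] op 7.7 g 20.9 tj6 1.016
```

Emit:
play_rows:
  plan:
    - [1,[0,0,0],0.0124]
    - [1,[0,0,0],0.0124]
    - [1,[0,0,0],0.0124]
    - [1,[0,0,0],0.0124]
    - [1,[0,0,0],0.0124]
    - [1,[0,0,0],0.0124]
    - [1,[0,0,0],0]

```text
clock: 28.15
eef_pos: [0.5122, 0.0412, 0.0709]
eef_rot: [0.001, 0.905, -0.426, -0.0]
ft_force: [-3.7, -5.3, -0.7]
opening: 0.086
grip_force: 21.0
```

```bash
python3 s.py
```

```text
28.15 [0.5122 0.0412 0.0709] yaw -140.45 j6 2.385 F [-3.69 -5.29 -0.67] T [-0.924  0.604  0.264] op 7.3 g 21.0 tj6 0.942
```

Emit:
play_rows:
  plan:
    - [0.6,[0,0,0],0]
    - [0.4,[0,0,0],0]
    - [0.2,[0,0,0],0]
    - [0.2,[0,0,0],0]
    - [0.2,[0,0,-0.1],0]
    - [0.2,[0,0,-0.12],0]
    - [0.2,[0,0,-0.12],0]
    - [0.2,[0,0,0],0]

```text
clock: 28.95
eef_pos: [0.5147, 0.0423, 0.142]
eef_rot: [-0.001, 0.904, -0.427, 0.003]
ft_force: [0.3, -0.2, 0.0]
opening: 0.399
grip_force: 0.0
```

```bash
python3 look.py n3b .5125 .042; python3 s.py
```

```text
28.95 [0.5147 0.0423 0.142 ] yaw_y -140.55 j [-0.067  0.414  1.683  0.     1.038  2.386]
n 490 z [0.0806 0.0964 0.0979]
top c [0.5138 0.041  0.0966] mid [0.5134 0.0414] ang 134.9 len 0.0293 wid 0.0079 397
29.0 [0.5136 0.0423 0.1403] yaw -140.56 j6 2.386 F [-0.03  0.61 -0.45] T [-0.015  0.005  0.039] op 34.2 g 0.0 tj6 -0.002
```

All three nuts are at their targets and let go. I'll lift clear and hand in.

Emit:
play_rows:
  plan:
    - [0.2,[0,0,-0.15],0]
    - [0.2,[0,0,-0.15],0]
    - [0.2,[0,0,0],0]
    - [0.2,[0,0,0],0]

```text
clock: 29.4
eef_pos: [0.5123, 0.0423, 0.1982]
eef_rot: [0.0, 0.904, -0.427, -0.0]
ft_force: [0.1, 0.0, -1.5]
opening: 0.396
grip_force: 0.0
```

```bash
python3 -c "
from rig import ctrl
print(ctrl.sign_off())"
```

```text
the job is handed in; nothing more can be done
None
```

I tightened the three nuts in order, about 90°, 180° and 90° past the bite by my own torque and camera readings, then let go and handed the job in at about 29 s; the hand-in returned no verdict.

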